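# Clip a dry box shut crosswise and zero its peak pointer

### The arm

A 6-joint arm with a two-finger parallel gripper is mounted at the origin on a cart in front of the work surface, level with it; the furniture and walls round the work are solid. World frame = base frame: x ahead of the robot, y to its left, z up, the work surface at z = 0. Lengths are in m, angles in rad, forces in N, time in s.
With the tool pointing down it reaches from about 0.275 to 0.875 m from the base axis. Payload 12.5 kg.
Tool frame: the origin (TCP) lies at the very end of the fingers, on their centre line; the grasp point (between the pads) lies 19 mm behind it; z points along the fingers, y is the line along which they close (so a half turn about z gives the same grasp; the last joint's range is limited). The gripper opens to 85 mm and grips with 20 to 120 N. Pads are 22 mm wide; open, the fingers measure 114 mm over their backs; the gripper's body (76 mm by 85 mm) begins 54 mm behind the grasp point. The pads swing forward as they close: fully open they stand 13 mm farther back than shut.
Start: joints at [-1.375, 0.351, 1.652, -0, 1.139, -0.085], TCP at [0.152, -0.528, 0.231] pointing down, gripper open.
Joint ranges: [-2.75, 2.75], [-0.79, 2.1], [0.01, 2.65], [-1.57, 4.71], [0.07, 3.14], [-2.87, 2.87]. Speed limits (rad/s): [2.22, 2.22, 2.79, 3.14, 3.14, 3.14].

### API

Orientations are given as a 3x3 rotation matrix whose columns are the frame's x, y, z axes.
In Python, from bench import manip gives the robot as it stands. Calls block until the motion is done:
- manip.move_ptp(position, orientation): joint-space move of the TCP to a pose.
- manip.move_l(position, attitude=None, max_speed=0.15): straight line of the TCP; attitude=None keeps the orientation; max_speed is the mean speed in m/s.
- manip.move_j(angles): joint-space move.
- manip.set_gripper(opening, effort=None): opening from 0.0 (shut) to 1.0 (fully open); effort is the grip in N (None keeps the last); returns when the fingers have stopped.
- manip.dwell(seconds).
- manip.inverse_kinematics(position, orientation): joint angles nearest the present ones, or None.
- manip.grab_frame(name): name is "side" or "top" or "wrist"; returns (picture, depth): 480x640x3 uint8, red, green, blue; 480x640 float32, m along the optical axis (not along the pixel's ray), 0 where there is no reading.
- manip.get_calibration(name): a dict with "camera_matrix" (3x3 intrinsics, pixels), "R" (3x3) and "t" (3): a world point X has camera coordinates R X + t. Camera axes: x right, y down, z forward; pixel columns grow to the right and rows downward; lengths in m; the calibration is good to about 2 mm. A picture is of the moment at which its call begins: read the wrist's pose just before it. get_calibration takes no time and is no camera call; for the wrist camera it gives the pose at the moment of the call.
A pose or a line that the arm cannot do raises manip.Unreachable and nothing moves.
- manip.sign_off(): hands the job in; it is judged then, once.
Trained networks look in the newest picture that a camera, given by its name, has taken for a name from the list of things; names that differ only in an ending like _2 or _b are one class to them, and where a whole thing is asked for, a point or a joint stands for the part that bears it (a point fixed in the world has none). Each returns a list of dicts, best first, with "confidence" (0 to 1); they miss things now and then, are a little off and sometimes report something else, mostly with a low value. They report only what shows in the picture. A call takes as long as a camera call.
- manip.look_for(camera, name): "at" ([x, y, z] in m, in world coordinates, good to about 4 mm: the middle of the surface that is visible of it).
Readings, each from a call of its own:
- manip.current_time(): time.
- manip.current_qpos(): joint angles.
- manip.current_joint_vel(): joint speeds.
- manip.current_joint_torque(): joint torques, N m.
- manip.current_ee_pos(): TCP position.
- manip.current_tcp_rot(): TCP orientation.
- manip.current_force(): force on the tool from outside, world axes, zero at the start.
- manip.current_ft_torque(): the same for the moment, N m.
- manip.current_grip_width(): opening from 0.0 (shut) to 1.0 (fully open).
- manip.current_grip_force(): force on a finger pad.
Only numpy, scipy, OpenCV 4.12 (cv2) and the standard library are available. Lean on these libraries where they do the work, as an engineer would, in place of code of your own. Each camera call takes 0.05 s, during which the arm holds its last target. There are 200 camera calls.

### The job

Seal the dry box on the desk: its lid is already on, so snap all four orange clips fully down over the rim, working in opposite-corner order (the second clip must be the one diagonally across from the first, then do the other two). Then turn the black knob on the lid back to its zero stop. Do not disturb the mug, the tape roll or the little patterned box beside it.

Things in the scene. Friction and masses are not known exactly. Their poses are not given: they have to be found in the camera images.
- dry_box: Blue dry-storage box, white lid already seated on it; stands firmly, does not shift. 116 mm along own x (front to back), 160 mm along own y, 76 mm high to the lid's top. Origin: centre of the underside, on the desk; z up; front long side towards -x, facing the robot at yaw 0 (yaw -0.3 to 0.5). Four orange clips on the long sides, 50 mm either side of the middle; black knob in mid-lid.
- lid_centre (a point): Centre of the lid's top face, 76 mm above the desk, under the gauge (a disc 60 mm across that stands 4 mm above the lid). Clips: over-centre springs; a clip resists at first with up to 0.17 N m (about 4 N near its tip); let go before about 0.9 rad it swings back open, beyond that it snaps shut by itself and stays.
- clip_fl (a joint): Hinge of the front left (on the box's own -x side, +y end) clip, rad: 0 open, 1.25 fully shut, flat over the lid; starts at 0. Axis along the box's y through (-62, 50, 68) mm in the box frame; swings inward and down. Orange plate 36 mm wide, 42 mm from the hinge. At 0 it stands up 72 degrees from level, leaning a little inward. Push it over from outside near the tip.
- clip_fl_tip (a point): Middle of the finger lip at the free end of the front left (on the box's own -x side, +y end) clip, on its outer (when shut, upper) face; moves with the clip. 40 mm from the hinge along the plate and 16.5 mm off it towards the outer side. Shut, it lies 22 mm from the box's mid-line, 84.5 mm above the desk (plate top 81 mm).
- clip_fr (a joint): Hinge of the front right (-x side, -y end) clip, rad: 0 open, 1.25 fully shut, flat over the lid; starts at 0. Axis along the box's y through (-62, -50, 68) mm in the box frame; swings inward and down. Plate and action as clip_fl.
- clip_fr_tip (a point): Middle of the finger lip at the free end of the front right (-x side, -y end) clip, on its outer (when shut, upper) face; moves with the clip. 40 mm from the hinge along the plate and 16.5 mm off it towards the outer side. Shut, it lies 22 mm from the box's mid-line, 84.5 mm above the desk (plate top 81 mm).
- clip_bl (a joint): Hinge of the back left (+x side, +y end) clip, rad: 0 open, 1.25 fully shut, flat over the lid; starts at 0. Axis along the box's y through (62, 50, 68) mm in the box frame; swings inward and down. Plate and action as clip_fl.
- clip_bl_tip (a point): Middle of the finger lip at the free end of the back left (+x side, +y end) clip, on its outer (when shut, upper) face; moves with the clip. 40 mm from the hinge along the plate and 16.5 mm off it towards the outer side. Shut, it lies 22 mm from the box's mid-line, 84.5 mm above the desk (plate top 81 mm).
- clip_br (a joint): Hinge of the back right (+x side, -y end) clip, rad: 0 open, 1.25 fully shut, flat over the lid; starts at 0. Axis along the box's y through (62, -50, 68) mm in the box frame; swings inward and down. Plate and action as clip_fl.
- clip_br_tip (a point): Middle of the finger lip at the free end of the back right (+x side, -y end) clip, on its outer (when shut, upper) face; moves with the clip. 40 mm from the hinge along the plate and 16.5 mm off it towards the outer side. Shut, it lies 22 mm from the box's mid-line, 84.5 mm above the desk (plate top 81 mm).
- peak_knob (a joint): Angle of the gauge's peak-pointer knob, rad: 0 = against its zero stop (green tick; the bar lies along the box's x, red pointer line towards the box's front), growing clockwise seen from above; starts between 0.5 and 1.35. Friction 0.03 N m; it stays where it is left. To zero it, turn it counter-clockwise until it stops.
- knob_top (a point): Centre of the knob's top on its axis, 114.5 mm above the desk in the middle of the lid. The grip is a black upright bar 40 mm long, 12 mm thick and 30 mm tall (its foot 85 mm above the desk), turning about the vertical; its direction follows the joint. Site x points from the pointer end to the far end of the bar.
- mug: Green mug on the left, 86x118x96 mm, origin under it. Leave alone. Near it, front left of the work, a fixed grey drawer unit 166 mm high covers x 0.28 to 0.53, y above -0.08 m: keep the gripper clear of it.
- tape_roll: Roll of brown tape on the right, 92 mm across, 48 mm high, origin under it. Leave alone. Beyond it the fixed desk lamp's arm hangs 370 mm above the desk, at y below -0.43 m.
- trinket: Small patterned box right of the dry box, 66x92x39 mm, origin under it. Leave alone.

How it is judged:
By the outcome, as a careful person would: the job done as asked, in the order asked, and still so for the second after the job is handed in, with the robot touching nothing.
It also fails if it takes over 54 s, if anything falls off the work surface, if the arm or the gripper's body presses on something with over 40 N, if the wrist force passes 120 N, or if a joint passes its speed limit or range.

## Working session

There is one attempt and no reset: what is moved stays moved. The work goes in short steps, each a Python script; the robot and the scene stay as the last script left them, time stands still between calls to the robot, and variables do not carry over. Pictures are saved under pics/ and viewed, at most 10 in all, crops included, and the job is handed in when it is done.

```bash
mkdir -p pics; python3 - <<'E'
from bench import manip as m
import cv2,numpy as np
for c in("top","side"):
    p,d=m.grab_frame(c); cv2.imwrite(f"pics/{c}0.png",p[:,:,::-1])
    for n in ("dry_box","lid_centre","clip_fl_tip","clip_fr_tip","clip_bl_tip","clip_br_tip","knob_top","mug","tape_roll","trinket"):
        print(c,n,[(np.round(r["at"],3).tolist(),round(r["confidence"],2)) for r in m.look_for(c,n)][:3])
    k=m.get_calibration(c);print(np.round(k["camera_matrix"],1).tolist(),np.round(k["R"],3).tolist(),np.round(k["t"],3))
print(m.current_time())
E
```

```text
top dry_box [([0.492, -0.229, 0.073], 0.75)]
top lid_centre [([0.496, -0.226, 0.077], 0.78), ([0.494, -0.23, 0.108], 0.23)]
top clip_fl_tip [([0.453, -0.302, 0.094], 0.71), ([0.414, -0.209, 0.099], 0.7)]
top clip_fr_tip [([0.453, -0.304, 0.1], 0.59), ([0.495, -0.227, 0.112], 0.42)]
top clip_bl_tip []
top clip_br_tip [([0.575, -0.249, 0.115], 0.5)]
top knob_top [([0.492, -0.23, 0.113], 0.73)]
top mug [([0.575, 0.054, 0.036], 0.56), ([0.493, -0.227, 0.078], 0.49)]
top tape_roll [([0.572, -0.457, 0.049], 0.55)]
top trinket [([0.457, -0.404, 0.041], 0.8)]
[[602.4, 0.0, 326.3], [0.0, 602.4, 243.3], [0.0, 0.0, 1.0]] [[0.03, -1.0, -0.011], [-0.985, -0.027, -0.17], [0.17, 0.016, -0.985]] [-0.176  0.549  1.222]
side dry_box [([0.496, -0.267, 0.075], 0.77)]
side lid_centre [([0.496, -0.272, 0.074], 0.7)]
side clip_fl_tip [([0.412, -0.212, 0.094], 0.66)]
side clip_fr_tip [([0.45, -0.304, 0.094], 0.59)]
side clip_bl_tip [([0.533, -0.161, 0.088], 0.66)]
side clip_br_tip [([0.577, -0.256, 0.094], 0.56), ([0.576, 0.03, 0.069], 0.46)]
side knob_top [([0.497, -0.234, 0.097], 0.56), ([0.414, -0.215, 0.089], 0.5)]
side mug [([0.577, 0.027, 0.067], 0.65)]
side tape_roll [([0.581, -0.452, 0.028], 0.97)]
side trinket [([0.456, -0.435, 0.041], 0.93)]
[[523.7, 0.0, 322.5], [0.0, 523.7, 233.1], [0.0, 0.0, 1.0]] [[0.987, -0.159, 0.022], [-0.044, -0.399, -0.916], [0.155, 0.903, -0.4]] [-0.591  0.031  1.082]
1.1
```

View pics/top0.png

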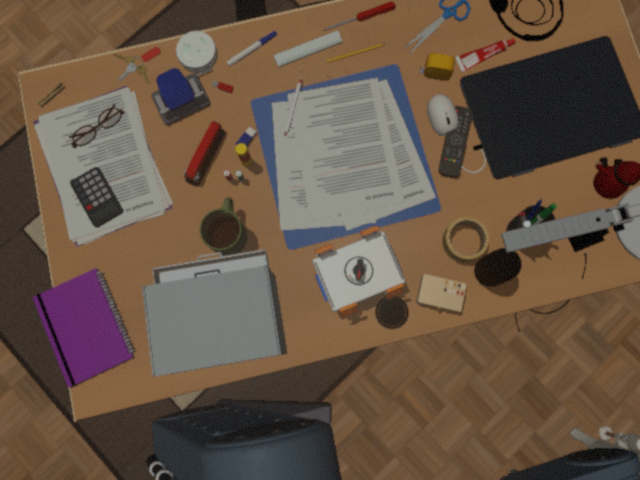

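View pics/side0.png

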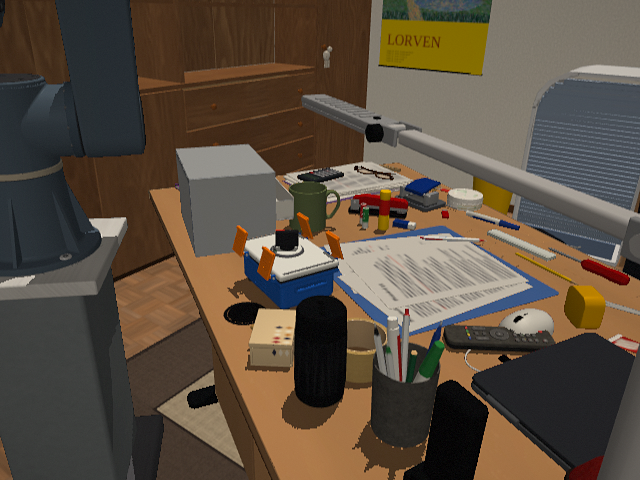

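Top view: the box is around pixel (360,270) with all four clips up. It is yawed by about 0.39 rad, with its centre near (0.494, -0.231). I'll move above it and take a close look for the pose and the knob angle.

```bash
cat > h.py <<'E'
from bench import manip as m
import numpy as np, cv2
def rot(yaw):  # tool down, tool y along world direction yaw+90deg (mod half turn)
    c,s=np.cos(yaw),np.sin(yaw)
    return np.array([[c,s,0],[s,-c,0],[0,0,-1.]])
def fit(tips):  # name->xyz  => centre, yaw
    t={k:np.array(v[:2]) for k,v in tips.items()}
    c=sum(t.values())/4
    x=t['bl']+t['br']-t['fl']-t['fr']; y=t['fl']+t['bl']-t['fr']-t['br']
    return c,np.arctan2(x[1],x[0]),np.arctan2(-y[0],y[1]),np.linalg.norm(x)/2,np.linalg.norm(y)/2
E
python3 - <<'E'
from h import *
print(np.round(m.current_tcp_rot(),2).tolist())
for y in (0.39,0.39+np.pi): print(y,m.inverse_kinematics([.49,-.23,.3],rot(y)))
m.set_gripper(0.)
yaw=min((0.39,0.39+np.pi),key=lambda y:abs((m.inverse_kinematics([.49,-.23,.3],rot(y)) if m.inverse_kinematics([.49,-.23,.3],rot(y)) is not None else [9]*6)[5]))
m.move_ptp([.44,-.25,.32],rot(yaw))
k=m.get_calibration("wrist"); print(yaw,k["t"],m.current_ee_pos(),-k["R"].T@k["t"],k["camera_matrix"][0])
p,d=m.grab_frame("wrist"); cv2.imwrite("pics/w0.png",p[:,:,::-1])
np.savez("w0.npz",p=p,d=d,R=k["R"],t=k["t"],K=k["camera_matrix"])
for n in ("dry_box","clip_fl_tip","clip_fr_tip","clip_bl_tip","clip_br_tip","knob_top"):
    print(n,[(np.round(r["at"],3).tolist(),round(r["confidence"],2)) for r in m.look_for("wrist",n)][:4])
print(m.current_time())
E
```

```text
[[0.96, 0.28, 0.0], [0.28, -0.96, -0.0], [-0.0, 0.0, -1.0]]
0.39 [-5.24870449e-01  2.72176648e-01  1.58609845e+00 -4.44089210e-16
  1.28331755e+00  6.55925878e-01]
3.5315926535897932 [-5.24870449e-01  2.72176648e-01  1.58609845e+00 -4.44089210e-16
  1.28331755e+00 -2.48566678e+00]
0.39 [-0.39826982  0.22801329  0.56201417] [ 0.43961664 -0.25065817  0.31971949] [ 0.51372927 -0.22036796  0.46258949] [353.03932617   0.         315.63297571]
dry_box [([0.496, -0.229, 0.075], 0.55)]
clip_fl_tip [([0.419, -0.209, 0.111], 0.86)]
clip_fr_tip [([0.46, -0.298, 0.11], 0.88)]
clip_bl_tip [([0.533, -0.158, 0.117], 0.88), ([0.499, -0.229, 0.111], 0.56)]
clip_br_tip [([0.573, -0.25, 0.111], 0.91)]
knob_top [([0.499, -0.23, 0.11], 0.73)]
3.7333
```

View pics/w0.png

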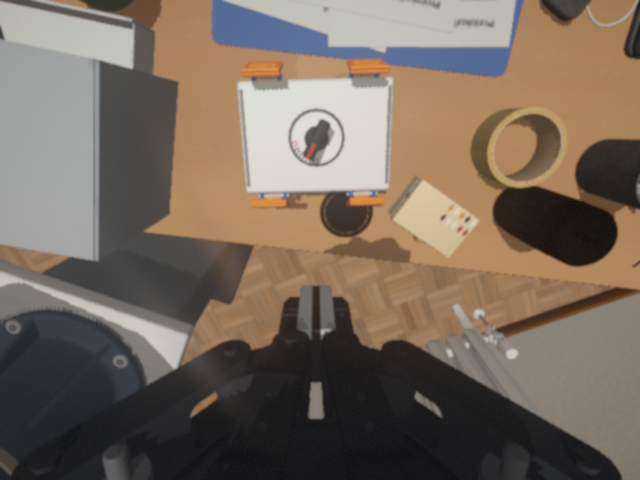

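The wrist view shows the lid at about (240-393, 78-193). Its four clips are standing, and the knob is at (318,137) with the red pointer towards (310,153). Next I'll compute the box pose and knob angle from depth.

```bash
python3 - <<'E'
from h import *
z=np.load("w0.npz");p,d,R,t,K=[z[k] for k in "pdRtK"]
v,u=np.mgrid[:480,:640]
X=np.stack([(u-K[0,2])/K[0,0]*d,(v-K[1,2])/K[1,1]*d,d],-1)
W=(X-t)@R
h=cv2.cvtColor(p,cv2.COLOR_RGB2HSV).astype(int)
near=(np.hypot(W[...,0]-.497,W[...,1]+.229)<.12)&(d>0)
lid=near&(abs(W[...,2]-.076)<.006)&(h[...,1]<60)&(h[...,2]>100)
(c,s,a)=cv2.minAreaRect((W[lid][:,:2]*1000).astype(np.float32)); print("lid",c,s,a,W[lid][:,2].mean())
org=near&(h[...,0]>5)&(h[...,0]<18)&(h[...,1]>180)&(W[...,2]>.08)
n,l,st,ce=cv2.connectedComponentsWithStats(org.astype(np.uint8))
for i in range(1,n):
    if st[i,4]>20: q=W[l==i]; print(ce[i].round(),st[i,4],q.mean(0).round(4),q.max(0)[2].round(3))
knob=near&(W[...,2]>.108)&(np.hypot(W[...,0]-.497,W[...,1]+.229)<.03)
(c,s,a)=cv2.minAreaRect((W[knob][:,:2]*1000).astype(np.float32)); print("knob",c,s,a,W[knob].mean(0),knob.sum())
red=near&((h[...,0]<5)|(h[...,0]>172))&(h[...,1]>120)&(np.hypot(W[...,0]-.497,W[...,1]+.229)<.035)
for zz in W[red].round(3)[::4]: print(zz, end=' ')
cv2.imwrite("pics/k.png",cv2.resize(p[60:215,220:410,::-1],None,fx=4,fy=3.8,interpolation=cv2.INTER_CUBIC))
tips=dict(fl=[.419,-.209],fr=[.460,-.298],bl=[.533,-.158],br=[.573,-.25]); print(fit(tips))
E
```

```text
lid (494.74053955078125, -228.242919921875) (126.62145233154297, 160.6710968017578) 24.015703201293945 0.0767605620544111
[371. 201.] 53 [ 0.4608 -0.3019  0.1128] 0.114
[267. 204.] 72 [ 0.4187 -0.2061  0.1129] 0.115
knob (495.34344482421875, -227.93438720703125) (12.028545379638672, 39.848731994628906) 84.72843170166016 [ 0.49574923 -0.2277762   0.11448471] 532
[ 0.491 -0.227  0.117] [ 0.491 -0.228  0.116] [ 0.489 -0.227  0.116] [ 0.488 -0.228  0.115] [ 0.487 -0.227  0.116] [ 0.486 -0.227  0.116] [ 0.485 -0.226  0.116] [ 0.484 -0.225  0.116] [ 0.482 -0.225  0.116] [ 0.484 -0.229  0.115] [ 0.483 -0.228  0.116] [ 0.481 -0.227  0.116] [ 0.48  -0.227  0.117] [ 0.479 -0.227  0.116] [ 0.478 -0.228  0.115] (array([ 0.49625, -0.22875]), np.float64(0.41125437274825266), np.float64(0.4207844878362584), np.float64(0.1238244725407703), np.float64(0.09914887795633393))
```

View pics/k.png

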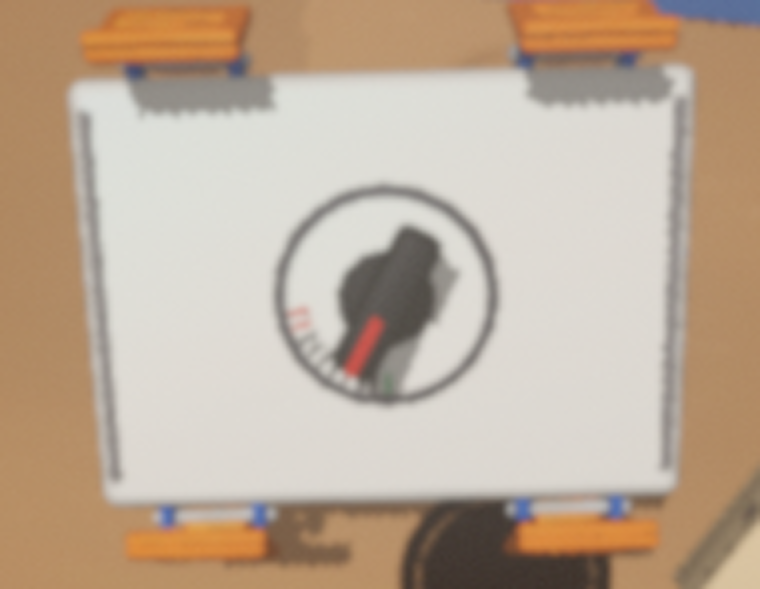

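```bash
cat >> h.py <<'E'
C=np.array([.495,-.2285]); YAW=.415
def W(x,y,z): c,s=np.cos(YAW),np.sin(YAW); return [C[0]+c*x-s*y,C[1]+s*x+c*y,z]
def clip(sx,sy,end=1.17):
    y=.050*sy
    def tcp(th,r=.034,off=.013):
        a=1.257-th
        return W(sx*(.062+.011-r*np.cos(a)+off*np.sin(a)),y,.068+r*np.sin(a)+off*np.cos(a))
    m.move_l(W(sx*.088,y,.150),max_speed=.25)
    m.move_l(W(sx*.088,y,.104),max_speed=.15)
    for th in np.linspace(0,end,7):
        m.move_l(tcp(th),max_speed=.08); f=m.current_force(); print(round(th,2),np.round(f,1),end=' ')
    e=m.current_ee_pos(); m.move_l([e[0],e[1],.15],max_speed=.2)
    print("t",m.current_time())
E
python3 - <<'E'
from h import *
m.move_ptp(W(-.088,.05,.17),rot(YAW))
clip(-1,1)
p,d=m.grab_frame("side"); cv2.imwrite("pics/s1.png",cv2.resize(p[200:330,200:380,::-1],None,fx=4,fy=4))
E
```

```text
0.0 [-0.5 -0.1  0.1] 0.19 [-0.7 -0.5  1. ] 0.39 [-2.3 -0.8  1.4] 0.58 [-0.7 -0.8  0.3] 0.78 [ 0.8 -1.4  0.8] 0.97 [0.3 0.4 0.3] 1.17 [ 0.1  0.2 -0.3] t 7.425
```

View pics/s1.png

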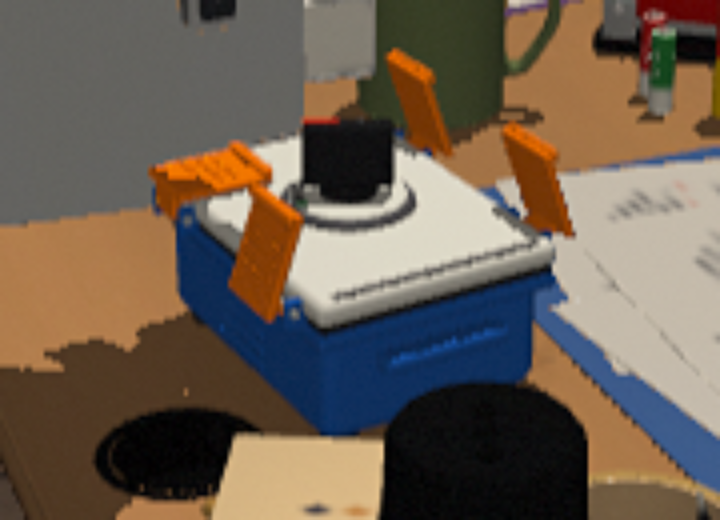

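FL is shut: it lies flat at about (212,170) while the other three stand. Next are BR, FR and BL, with a depth check after each one.

```bash
cat >> h.py <<'E'
def height(sx,sy):
    k=m.get_calibration("side"); p,d=m.grab_frame("side"); K=k["camera_matrix"]
    v,u=np.mgrid[:480,:640]
    X=(np.stack([(u-K[0,2])/K[0,0]*d,(v-K[1,2])/K[1,1]*d,d],-1)-k["t"])@k["R"]
    h=cv2.cvtColor(p,cv2.COLOR_RGB2HSV).astype(int); c=W(sx*.045,sy*.05,0)
    o=(d>0)&(h[...,0]>5)&(h[...,0]<18)&(h[...,1]>180)&(np.hypot(X[...,0]-c[0],X[...,1]-c[1])<.04)&(X[...,2]>.06)
    z=X[o][:,2]; print("clip",sx,sy,"n",o.sum(),"zmax",np.percentile(z,97).round(4) if len(z) else None)
    return np.percentile(z,97) if len(z)>15 else 1
E
python3 - <<'E'
from h import *
height(-1,1)
m.move_l(W(-.04,.05,.165),max_speed=.25)
for s in ((1,-1),(-1,-1),(1,1)):
    m.move_l(W(s[0]*.088,s[1]*.05,.165),max_speed=.3)
    clip(*s)
    if height(*s)>.095: print("check!"); break
p,d=m.grab_frame("side"); cv2.imwrite("pics/s2.png",cv2.resize(p[200:330,200:380,::-1],None,fx=4,fy=4))
E
```

```text
clip -1 1 n 292 zmax 0.0838
0.0 [ 0.4 -0.1  1.5] 0.19 [2.1 0.5 1.3] 0.39 [3.1 0.3 2.2] 0.58 [2.2 0.  0. ] 0.78 [-0.6  0.7 -0.5] 0.97 [-0.1  0.1 -0.3] 1.17 [-0.1  0.8  0.9] t 11.475
clip 1 -1 n 262 zmax 0.0842
0.0 [-0.3 -0.3  0.1] 0.19 [-1.8 -1.2  0.9] 0.39 [-2.2 -0.7  1.2] 0.58 [-1.  -1.5  1.2] 0.78 [-0.2 -0.8  0.6] 0.97 [-0.3  0.1 -0.2] 1.17 [-0.4  1.1 -0.3] t 15.1167
clip -1 -1 n 358 zmax 0.0841
0.0 [0.5 0.9 1.2] 0.19 [2.3 0.7 1.7] 0.39 [2.1 0.8 1.5] 0.58 [ 1.8  1.  -0.5] 0.78 [-0.4  0.2  0.5] 0.97 [-0.7  0.2 -0.4] 1.17 [ 1.3  0.5 -0.3] t 18.8667
clip 1 1 n 67 zmax 0.0821
```

View pics/s2.png

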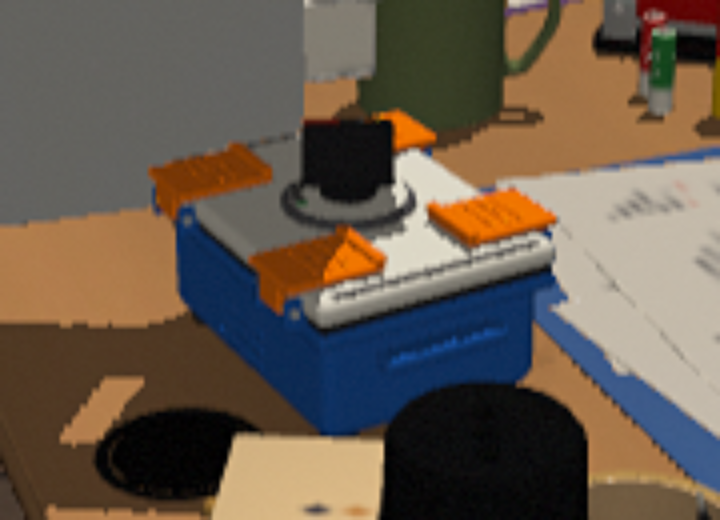

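All four are flat (tops at about 84 mm). Next is the knob: the bar lies at -5.3°, so it has to turn CCW by about 0.51 rad to reach the box yaw.

```bash
python3 - <<'E'
from h import *
k=[.4953,-.2281]; y0=-.092
m.move_ptp([*k,.165],rot(y0)); m.set_gripper(.6)
m.move_l([*k,.0895],rot(y0),max_speed=.1)
m.set_gripper(0.,20); print("w",m.current_grip_width(),m.current_grip_force(),m.current_force(),m.current_time())
for y in np.r_[np.linspace(y0,.40,8)[1:],.43,.45,.47,.49]:
    m.move_l([*k,.0895],rot(y),max_speed=.1); tz=m.current_ft_torque()[2]; print(round(y,3),round(tz,3))
    if y>.37 and abs(tz)>.25: break
m.dwell(.2); print(m.current_ft_torque(),m.current_force())
m.set_gripper(.6); m.move_l([*k,.17],max_speed=.2)
m.move_ptp([.42,-.26,.32],rot(YAW))
c=m.get_calibration("wrist"); p,d=m.grab_frame("wrist")
v,u=np.mgrid[:480,:640];K=c["camera_matrix"]
X=(np.stack([(u-K[0,2])/K[0,0]*d,(v-K[1,2])/K[1,1]*d,d],-1)-c["t"])@c["R"]
kn=(d>0)&(X[...,2]>.108)&(np.hypot(X[...,0]-.495,X[...,1]+.228)<.03)
print(cv2.minAreaRect((X[kn][:,:2]*1000).astype(np.float32)),kn.sum())
lid=(d>0)&(abs(X[...,2]-.0762)<.004)&(np.hypot(X[...,0]-.495,X[...,1]+.228)<.12)
print(cv2.minAreaRect((X[lid][:,:2]*1000).astype(np.float32)))
q=np.argwhere(kn).mean(0).astype(int); r,cc=max(q[0]-75,0),max(q[1]-95,0)
cv2.imwrite("pics/k2.png",cv2.resize(p[r:r+150,cc:cc+190,::-1],None,fx=4,fy=4,interpolation=cv2.INTER_CUBIC))
print(m.current_time())
E
```

```text
w 0.137803134751193 23.61582487821579 [-1.47793103  1.89888413  5.97329322] 21.3083
-0.022 0.009
0.049 0.002
0.119 0.028
0.189 0.015
0.259 0.032
0.33 0.04
0.4 0.006
0.43 -0.379
[ 0.15163123  0.15602884 -0.39132838] [-1.55630748  0.51548265  5.45669551]
((495.22509765625, -228.21954345703125), (39.13344192504883, 11.449296951293945), 23.70033836364746) 571
((495.2989196777344, -227.87701416015625), (130.86105346679688, 159.86016845703125), 23.736997604370117)
25.2833
```

View pics/k2.png

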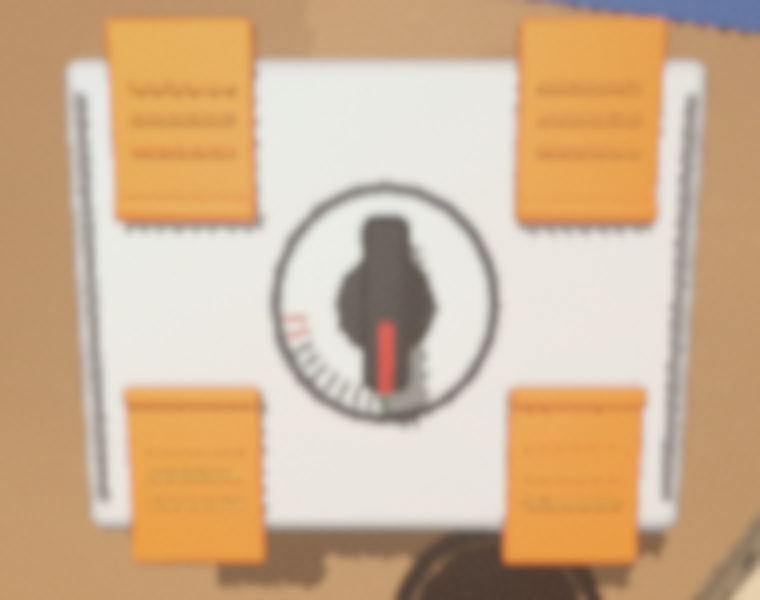

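The knob sits at its stop, with its pointer at (386,390) on the green tick and its bar aligned with the box (23.7° each). All four clips are flat and the gripper is clear, so I'm handing in.

```bash
python3 -c "
from bench import manip as m
print(m.sign_off())"
```

```text
the job is handed in; nothing more can be done
None
```

All four clips are snapped shut in the order front left, back right, front right, back left, the knob is back at its zero stop, and the job was handed in at about 25 s; I did not aim at or feel contact with the mug, tape roll or patterned box, but took no final picture of them.

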